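# Tighten the clamp screw of a steel bookshelf with a hex key

## Robot

A 7-joint arm with a two-finger parallel gripper is mounted at the origin on the work surface. World frame = base frame: x ahead of the robot, y to its left, z up, the work surface at z = 0. Lengths are in mm, angles in rad, forces in N, time in s.
With the tool pointing down it reaches from about 425 to 925 mm from the base axis. Payload 6.8 kg.
Tool frame: the origin (TCP) lies at the centre of the arm's flange, where the gripper is bolted on; the fingertips stand 173 mm ahead of it and the grasp point (between the pads) lies 155 mm ahead of it; z points along the fingers, y is the line along which they close (so a half turn about z gives the same grasp; the last joint's range is limited). The gripper opens to 85 mm and grips with 20 to 120 N. Pads are 22 mm wide; open, the fingers measure 114 mm over their backs; the gripper's body (76 mm by 85 mm) begins 54 mm behind the grasp point. The pads swing forward as they close: fully open they stand 13 mm farther back than shut.
Start: joints at [-0.108, 0.477, 0.022, 1.555, -0.011, 1.109, -0.083], TCP at [675.013, 0.004, 404.708] pointing down, gripper open.
Joint ranges: [-2.96, 2.96], [-0.34, 2.1], [-1.41, 1.46], [0.24, 2.44], [-1.37, 4.51], [0.17, 1.92], [-2.96, 2.96]. Speed limits (rad/s): [2.39, 2.39, 3.14, 3.14, 3.14, 3.14, 3.14].

## Interface

Orientations are given as a 3x3 rotation matrix whose columns are the frame's x, y, z axes.
In Python, from station import arm, solver, imaging, job gives the robot as it stands. The module is installed in compiled form; this text tells all that it offers. Calls block until the motion is done:
- arm.move_pose(position, orientation): joint-space move of the TCP to a pose.
- arm.movel(position, feed=150, ori=None): straight line of the TCP; ori=None keeps the orientation; feed is the mean speed in mm/s.
- arm.set_joints(angles): joint-space move.
- arm.move_gripper(opening, effort=None): finger opening in mm; effort is the grip in N (None keeps the last); returns when the fingers have stopped.
- arm.hold(seconds).
- solver.solve_ik(position, orientation): joint angles nearest the present ones, or None.
- arm.read_state(): the state.
- imaging.capture(name): name is "scene" or "side" or "wrist"; returns the picture (420x560x3 uint8, red, green, blue); there is no depth.
- imaging.calibration(name): a dict with "fx", "fy", "cx", "cy" (pixels), "k1" (the pictures are not rectified: a ray, as slopes to the right and down, at radius r is drawn at 1 + k1 r^2 times it, then the intrinsics apply), "origin" and "rotation" of the camera in the world; the wrist camera has in their place "mount" (4x4, takes a point from camera to tool coordinates, whose origin is the TCP and whose axes are the flange's). Camera axes: x right, y down, z forward; pixel columns grow to the right and rows downward; lengths in mm; the calibration is good to about 2 mm. A picture is of the moment at which its call begins: read the wrist's pose just before it. calibration takes no time and is no camera call.
A pose or a line that the arm cannot do raises arm.Unreachable and nothing moves.
- job.finish_job(): hands the job in; it is judged then, once.
Trained networks look in the newest picture that a camera, given by its name, has taken for a name from the list of things; names that differ only in an ending like _2 or _b are one class to them, and where a whole thing is asked for, a point or a joint stands for the part that bears it (a point fixed in the world has none). Each returns a list of dicts, best first, with "conf" (0 to 1); they miss things now and then, are a little off and sometimes report something else, mostly with a low value. They report only what shows in the picture. A call takes as long as a camera call. They do not tell look-alikes from the thing itself.
- imaging.trace(camera, label): "mask" (420x560 bool, what is visible of it) and "bbox" ([left, top, width, height] in pixels, round what is visible of it).
- imaging.landmark_of(camera, label): "centre" ([column, row] in pixels: a listed point, or the origin of a listed thing).
The state is a dict: "time": time; "q": joint angles; "qd": joint speeds; "joint_torque": joint torques, N m; "position": TCP position; "orientation": TCP orientation; "contact_force": force on the tool from outside, world axes, zero at the start; "torque": the same for the moment, N m; "opening": finger opening in mm; "grasp_force": force on a finger pad.
Only numpy, scipy, OpenCV 4.12 (cv2) and the standard library are available. Lean on these libraries where they do the work, as an engineer would, in place of code of your own. Each camera call takes 0.05 s, during which the arm holds its last target. There are 200 camera calls.

## Task

Take the hex key out of its wooden stand and feel along the slot of the shelf clamp, pressing gently, until the key drops into the sunken hex socket of the clamp screw and is seated all the way down. Tighten the screw clockwise all the way to its stop, without forcing it there, in quarter turns, letting go of the seated key and taking a fresh grip in between, then put the key back upright in its stand and let go. Leave the cup, the jar and the book where they are.

Things in the scene. Friction and masses are not known exactly. Their poses are not given: they have to be found in the camera images.
- key: hex key, about 160 g, upright in the stand; origin at the centre of its lower tip, z up its shaft. From the tip up: steel conical nose 8 mm high (10 mm across at the tip, 18 mm at its top), steel hex shaft 18 mm across flats, 20.8 mm across corners, from 8 to 54 mm, dark wooden square handle from 54 to 100 mm. Two hex flats look along its own x.
- key_handle (a point): middle of the key's handle, 77 mm above its tip on its axis. The handle is 26 x 26 mm, 46 mm high; its four faces look along the key's own x and y.
- stand: fixed wooden block 80 x 80 x 50 mm, origin at the centre of its underside; one round upright hole 25 mm across in the middle of its top, 44 mm deep, in which the key stands (tip 6 mm above the table, handle 10 mm above the block)
- stand_hole0 (a point): centre of the mouth of the stand's hole, 50 mm above the table
- clamp: fixed shelf end on the table: grey board 170 (x) x 300 (y) x 18 mm, its middle 30 mm along -y, with a grey upright 123 mm high at its -y end (134 to 174 mm along -y), and a dark clamp housing 130 (x) x 80 (y) mm with a flat top 56 mm above the table. Origin on the table below the housing's middle. The slot in the housing's top runs along x.
- slot (a point): middle of the slot, level with the housing's top. The slot is 52 mm long, 26 mm wide, 10 mm deep; its flat steel floor, 46 mm above the table, is a carriage that is stuck fast. The clamp screw's head is level with this floor; its centre lies on the slot's centre line, anywhere up to 12 mm either way from this point along the slot.
- slot_end (a point): middle of the slot's +x end wall, level with the housing's top, 26 mm from the slot's middle
- screw (a joint): clamp screw's turn, clockwise from above; starts at 0 to 0.5, hard stops at 0 and 3.3; takes 0.12 N m, stays where left. Hex socket 19 mm across flats, 28 mm deep, at any angle: the key's nose enters at any angle, the hex only where the flats agree within about 0.1 rad (every 60 degrees). Seated: tip 18 mm above the table, handle 16 mm above the housing; let go, it stays, leaning up to 4 degrees.
- cup: white mug 80 mm wide, 75 mm high, a bystander; origin at the centre of its underside
- jar: glass jar with a black cap, 68 mm wide, 90 mm high, a bystander; origin at the centre of its underside
- book: green book lying flat, 130 x 190 x 25 mm, a bystander; origin at the centre of its underside
Mind the look-alikes: they are no part of the job. What is meant by the stand is not green or purple, and is the smaller of those in its own colour.

How it is judged (in metres and radians):
On the way, in this order (a step that is already met when the one before it is completed fails the run):
1. the key is lifted out of the stand (height (world z) of key above 0.055 m), for 0.1 s.
2. the key is seated in the screw's socket: its tip is at most 26 mm above the clamp's underside, inside the slot (z of key in the frame of clamp below 0.026 m and horizontal distance between key and slot below 0.02 m and angle between key's own z axis and vertical below 0.2 rad), for 0.1 s.
3. part of the way (screw between 1.1 and 3.1) the fingers let go of the key while it stands in the socket, for a fresh grip (value of joint screw between 1.1 and 3.1 rad and contact force between the fingers and key below 0.05 N and z of key in the frame of clamp below 0.032 m and horizontal distance between key and slot below 0.02 m), for 0.1 s.
4. the screw is turned to its stop (3.2 or more) with the key in it (value of joint screw above 3.2 rad and z of key in the frame of clamp below 0.032 m and horizontal distance between key and slot below 0.02 m), for 0.1 s.
At the end, for the whole second after the job is handed in: the screw is within 0.1 rad of its stop (3.2 or more), and the key stands at rest and upright (within 0.2 rad) in the stand's hole, its tip within 10 mm of the hole's axis and at most 12 mm above the stand's underside (value of joint screw above 3.2 rad and horizontal distance between key and stand_hole0 below 0.01 m and z of key in the frame of stand below 0.012 m and angle between key's own z axis and vertical below 0.2 rad and linear speed of key below 0.02 m/s); the robot touches nothing.
It fails at once if while its hex is not yet in the socket (tip more than 37 mm above the clamp's underside), the key is pressed on the clamp or its screw with more than 40 N (contact force between key and clamp above 40 N and z of key in the frame of clamp above 0.037 m).
It fails at once if the key is forced in the clamp or its screw with more than 120 N in all (about 0.5 N m of turning) (contact force between key and clamp above 120 N).
It fails at once if the cup is moved by more than 20 mm (distance of cup from where it was at the start of the episode above 0.02 m).
It fails at once if the jar is moved by more than 20 mm (distance of jar from where it was at the start of the episode above 0.02 m).
It fails at once if the book is moved by more than 20 mm (distance of book from where it was at the start of the episode above 0.02 m).
It also fails if it takes over 72 s, if anything falls off the work surface, if the arm or the gripper's body presses on something with over 40 N, if the wrist force passes 120 N, or if a joint passes its speed limit or range.

## Working session

There is one attempt and no reset: what is moved stays moved. The work goes in short steps, each a Python script; the robot and the scene stay as the last script left them, time stands still between calls to the robot, and variables do not carry over. Pictures are saved under pics/ and viewed, at most 10 in all, crops included, and the job is handed in when it is done.

```bash
mkdir -p pics
cat > h.py <<'E'
import numpy as np, cv2
from station import arm, solver, imaging, job
def snap(n,f=None):
    im=imaging.capture(n)
    if f: cv2.imwrite('pics/'+f,im[:,:,::-1])
    return im
def ray(n,px,st=None):
    c=imaging.calibration(n); d=np.array([(px[0]-c['cx'])/c['fx'],(px[1]-c['cy'])/c['fy']])
    u=d.copy()
    for _ in range(20): u=d/(1+c['k1']*(u@u))
    v=np.array([u[0],u[1],1.])
    if 'mount' in c:
        M=np.array(c['mount']); R=np.array(st['orientation']); p=np.array(st['position'])
        return p+R@M[:3,3], R@M[:3,:3]@v
    return np.array(c['origin']), np.array(c['rotation'])@v
def at_z(n,px,z,st=None):
    o,d=ray(n,px,st); return o+d*(z-o[2])/d[2]
def tri(rs):
    A=0;b=0
    for o,d in rs:
        d=d/np.linalg.norm(d);P=np.eye(3)-np.outer(d,d);A=A+P;b=b+P@o
    return np.linalg.solve(A,b)
def down(a): # tool z down; tool y (closing) at angle a in world xy
    y=np.array([np.cos(a),np.sin(a),0]);z=np.array([0,0,-1.]);return np.column_stack([np.cross(y,z),y,z])
E
python3 - <<'E'
from h import *
a=snap('scene');b=snap('side')
cv2.imwrite('pics/a.png',a[:,:,::-1]);cv2.imwrite('pics/b.png',b[:,:,::-1])
s=arm.read_state();print(s['time'],np.round(s['orientation'],3).tolist())
for l in ['key','key_handle','stand','stand_hole0','clamp','slot','slot_end','screw','cup','jar','book']:
    for n in ['scene','side']:
        print(l,n,[(np.round(d['centre']).tolist(),round(d['conf'],2)) for d in imaging.landmark_of(n,l)[:5]])
print(arm.read_state()['time'])
E
```

```text
0.1 [[-0.0, 1.0, -0.002], [1.0, 0.0, -0.0], [-0.0, -0.002, -1.0]]
key scene [([320.0, 221.0], 0.79)]
key side [([299.0, 263.0], 0.6)]
key_handle scene [([323.0, 196.0], 0.74)]
key_handle side [([298.0, 241.0], 0.75), ([341.0, 329.0], 0.4)]
stand scene [([284.0, 168.0], 0.91), ([400.0, 248.0], 0.82), ([258.0, 252.0], 0.71), ([320.0, 221.0], 0.56)]
stand side [([244.0, 331.0], 0.94), ([297.0, 265.0], 0.9), ([379.0, 253.0], 0.85)]
stand_hole0 scene [([320.0, 208.0], 0.91), ([287.0, 148.0], 0.91), ([259.0, 243.0], 0.8), ([408.0, 228.0], 0.73)]
stand_hole0 side [([235.0, 309.0], 0.94), ([298.0, 252.0], 0.9), ([267.0, 204.0], 0.81), ([387.0, 227.0], 0.74)]
clamp scene [([141.0, 244.0], 0.67)]
clamp side [([299.0, 158.0], 0.72)]
slot scene [([133.0, 231.0], 0.85)]
slot side [([299.0, 146.0], 0.82)]
slot_end scene [([139.0, 240.0], 0.88), ([318.0, 222.0], 0.71)]
slot_end side [([291.0, 146.0], 0.68), ([205.0, 168.0], 0.35)]Traceback (most recent call last):
  File "<stdin>", line 7, in <module>
ValueError: it knows: book, clamp, cup, jar, key, key_handle, slot, slot_end, stand, stand_hole
```

View pics/a.png

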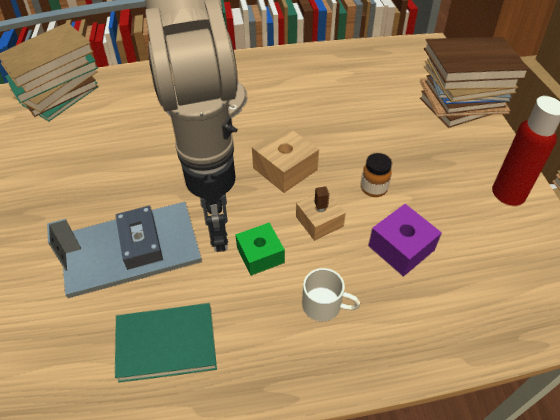

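View pics/b.png

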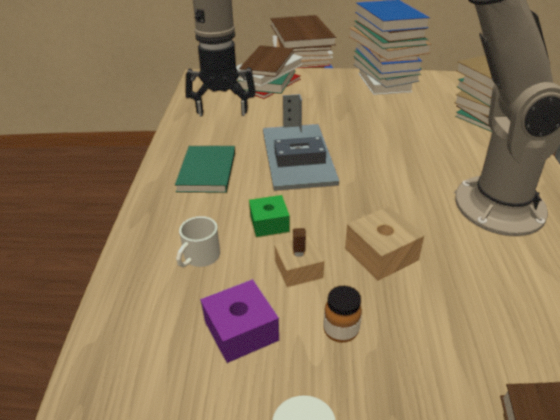

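Run:
```python
from h import *
P={'hole':((320,208),(298,252),50),'handle':((323,196),(298,241),83),'slot':((133,231),(299,146),56),'slot_end':((139,240),(291,146),56),'clamp':((141,244),(299,158),0)}
for k,(a,b,z) in P.items():
    print(k,np.round(tri([ray('scene',a),ray('side',b)]),1),np.round(at_z('scene',a,z),1),np.round(at_z('side',b,z),1))
for l in ['cup','jar','book']:
    for n in ['scene','side']:
        print(l,n,[(np.round(at_z(n,d['centre'],0)).tolist(),round(d['conf'],2)) for d in imaging.landmark_of(n,l)[:2]])
```

```text
hole [507.4 224.7  48.9] [508.8 224.5  50. ] [507.1 225.4  50. ]
handle [506.5 230.3  85.5] [503.3 230.6  83. ] [507.3 228.5  83. ]
slot [ 504.3 -187.9   51.8] [ 504.6 -188.3   56. ] [ 506.1 -177.    56. ]
slot_end [ 528.6 -176.2   54.9] [ 531.4 -175.1   56. ] [ 527.4 -176.9   56. ]
clamp [ 507.4 -181.6   13.3] [ 499.7 -183.4    0. ] [ 505.9 -205.3    0. ]
cup scene [([712.0, 187.0, 0.0], 0.61)]
cup side [([708.0, 178.0, -0.0], 0.83)]
jar scene [([419.0, 386.0, 0.0], 0.63)]
jar side [([426.0, 381.0, 0.0], 0.57)]
book scene [([750.0, -139.0, 0.0], 0.6)]
book side [([751.0, -142.0, 0.0], 0.72)]
```

The scene picture shows the small wooden stand holding the key at about (320,208). The larger wooden block and the green and purple ones are decoys. The clamp's slot is at about (135,232). Next I'll take near views with the wrist camera.

Run:
```python
from h import *
c=imaging.calibration('wrist');M=np.array(c['mount']);print(np.round(M,3).tolist(),c['fx'])
R=down(0.0)
for nm,p,f in [('slot',(505,-180),'c.png'),('stand',(507,226),'d.png')]:
    off=R@M[:3,3]
    t=np.array([p[0]-off[0]*.8,p[1]-off[1]*.8,380])
    arm.move_pose(t,R); st=arm.read_state(); snap('wrist',f)
    print(nm,st['time'],np.round(st['position'],1))
    for l in (['slot','slot_end','clamp'] if nm=='slot' else ['key_handle','key','stand_hole0','stand']):
        print(l,[(np.round(d['centre'],1).tolist(),round(d['conf'],2),np.round(at_z('wrist',d['centre'],{'clamp':0,'key':6,'stand':0,'key_handle':83,'stand_hole0':50}.get(l,56),st),1).tolist()) for d in imaging.landmark_of('wrist',l)[:3]])
```

```text
[[-0.001, -0.966, -0.26, 65.07], [1.0, -0.001, -0.0, -0.881], [-0.0, -0.26, 0.966, 31.612], [0.0, 0.0, 0.0, 1.0]] 376.12175373301153
slot 2.2083 [ 507.  -230.7  380.3]
slot [([278.2, 130.2], 0.58, [505.6, -184.0, 56.0])]
slot_end [([311.1, 126.5], 0.72, [530.8, -181.2, 56.0])]
clamp [([280.8, 120.6], 0.88, [507.9, -178.9, 0.0])]
stand 3.9083 [508.2 172.5 380. ]
key_handle [([278.6, 121.6], 0.85, [507.0, 226.4, 83.0])]
key [([281.1, 118.7], 0.82, [509.2, 225.7, 6.0])]
stand_hole0 [([357.3, 291.6], 0.91, [575.8, 78.7, 50.0]), ([42.3, 188.2], 0.65, [309.7, 173.2, 50.0])]
stand [([348.1, 270.5], 0.79, [576.5, 75.9, 0.0]), ([90.9, 174.2], 0.69, [327.6, 175.7, 0.0])]
```

Run:
```python
import cv2,numpy as np
c=cv2.imread('pics/c.png')[40:220,160:400];d=cv2.imread('pics/d.png')[40:220,160:400]
cv2.imwrite('pics/cd.png',np.vstack([cv2.resize(c,None,fx=1.66,fy=1.66,interpolation=3),cv2.resize(d,None,fx=1.66,fy=1.66,interpolation=3)]))
```

```text
(no output)
```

View pics/cd.png

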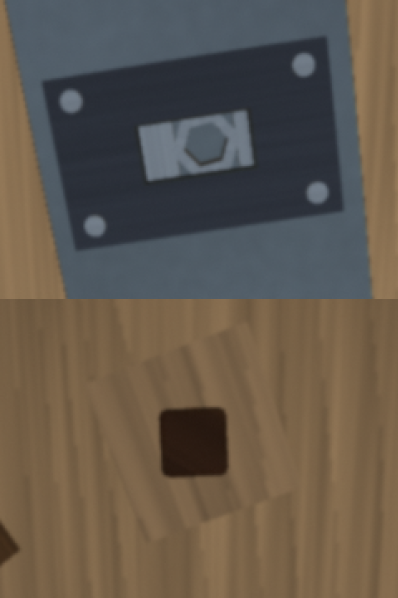

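The upper crop shows the slot centred near wrist pixel (278,127). The hex socket is visible at about (285,127), toward +x, and the slot is yawed by about 8°. The lower crop shows the key handle at (277,126), yawed by about 2.6°. I'll grasp it, lift it, and look at the hex on the shaft.

Run:
```python
from h import *
R=down(0.)
S=lambda p:dict(position=p,orientation=R)
sd=arm.read_state()
f=lambda x,y:(160+x/1.66,40+y/1.66)
K=[at_z('wrist',f(x,y-299),106,sd)[:2] for x,y in [(161,411),(226,408),(228,473),(163,476)]]
K=np.array(K);kc=K.mean(0);e=K[1]-K[0]+K[2]-K[3];ky=np.arctan2(e[1],e[0]);print('key',kc,ky,np.linalg.norm(e)/2)
sc=S(np.array([507.,-230.7,380.3]))
H=np.array([at_z('wrist',f(x,y),56,sc)[:2] for x,y in [(43,82),(326,37),(342,211),(75,250)]]);e=H[1]-H[0]+H[2]-H[3]
print('housing',H.mean(0),np.arctan2(e[1],e[0]),np.linalg.norm(e)/2)
print('slotfloor c/ socket',at_z('wrist',f(196,145),50,sc),at_z('wrist',f(207,144),46,sc))
p=np.array([(507.0+kc[0])/2,(226.4+kc[1])/2])
Rk=down(ky)
arm.move_gripper(60,40)
arm.move_pose([p[0],p[1],300],Rk)
arm.movel([p[0],p[1],241],100)
arm.move_gripper(20,40)
s=arm.read_state();print(s['time'],s['opening'],s['grasp_force'],np.round(s['contact_force'],1))
arm.movel([p[0],p[1],311],100)
s=arm.read_state();print(s['time'],s['opening'],s['grasp_force'],np.round(s['contact_force'],1),np.round(s['position'],1))
a=snap('side');b=snap('scene')
c=imaging.calibration('side')
def crop(im,ctr,n=40): x,y=map(int,ctr);return cv2.resize(im[y-n:y+n,x-n:x+n],(390,390),interpolation=3)
C=cv2.cvtColor(cv2.imread('pics/c.png'),4)
im=np.hstack([crop(a,(298,225),35),crop(C,(283,127),25)])
cv2.imwrite('pics/e.png',im[:,:,::-1])
```

```text
key [505.9331745  225.11604177] 0.04228829029152199 24.827451133728978
housing [ 505.12485065 -183.06346684] 0.14777491978129154 128.75221848212382
slotfloor c/ socket [ 505.19764493 -182.38586616   50.        ] [ 510.42671834 -182.14712919   46.        ]
6.1417 25.58998108891497 39.19031023979187 [-0.6  0.1  6.3]
6.9917 25.913982900030753 39.319506883621216 [-0.7  0.2 -1.4] [506.1 225.5 310.4]
```

View pics/e.png

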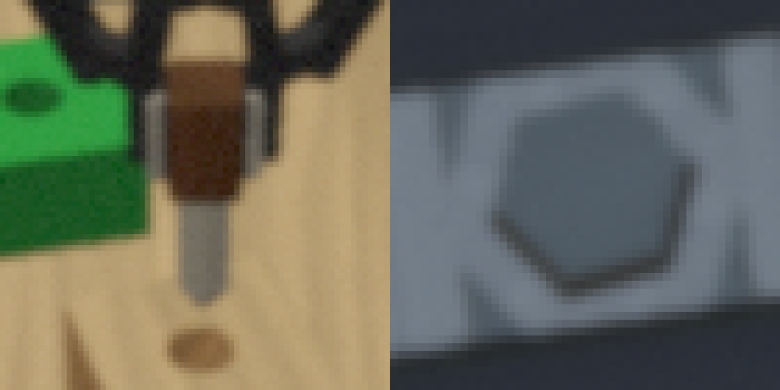

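The left crop shows the shaft about 50 px wide against 78 px for the handle. That is the across-flats width, so the key's flats look along world x. In the right crop the socket's edges lie at about 15° mod 60, so I need a key yaw of about -15°. Next is a gentle insertion.

```bash
cat >> h.py <<'E'
def F(s): return np.array(s['contact_force'])
def press(x,y,z1,a,fmax=9,step=1.5,feed=25):
    """descend from present height to z1, stop on force; command is relative to actual"""
    z=arm.read_state()['position'][2]
    f0=F(arm.read_state())[2]
    while z>z1:
        z=max(z-step,z1); arm.movel([x,y,z],feed,down(a)); s=arm.read_state()
        if F(s)[2]-f0>fmax: break
    s=arm.read_state();print('press t%.1f cmdz %.1f pos'%(s['time'],z),np.round(s['position'],1),'F',np.round(F(s),1),'T',np.round(s['torque'],2),'op %.1f'%s['opening']);return s
E
python3 - <<'E'
from h import *
a=-0.262
arm.move_pose([506,225,345],down(0.042)) if False else None
arm.movel([506.4,225.7,345],200)
arm.move_pose([510.4,-182.1,320],down(a))
arm.movel([510.4,-182.1,296],80)
s=arm.read_state();print(s['time'],np.round(s['position'],1),np.round(F(s),1))
press(510.4,-182.1,253.5,a)
E
```

```text
9.3667 [ 510.4 -181.7  295.5] [ 0.8 -0.  -1.4]
press t16.6 cmdz 253.5 pos [ 510.8 -181.5  253.7] F [1.8 4.6 2.3] T [ 1.38 -0.5   0.03] op 25.5
```

The key went down to its seat (tip about 19 mm) with little force. Now the first quarter turn, watching the moment.

```bash
cat >> h.py <<'E'
def turn(x,y,z,a0,a1,tmax=0.3,step=0.25,v=0):
    a=a0
    t0=arm.read_state()['torque'][2]
    while a>a1+1e-6:
        a=max(a-step,a1)
        q=solver.solve_ik([x,y,z],down(a)); arm.set_joints(q); s=arm.read_state()
        print('t%.2f a%.2f q7 %.2f F'%(s['time'],a,s['q'][6]),np.round(F(s),1),'T',np.round(s['torque'],2),'z%.1f'%s['position'][2])
        if abs(s['torque'][2])>tmax or np.hypot(*F(s)[:2])>25: print('STOP');break
    return a
E
python3 - <<'E'
from h import *
turn(510.8,-181.3,254,-0.262,-1.762)
E
```

```text
t16.93 a-0.51 q7 -0.19 F [ 2.4  3.5 -1.7] T [ 0.89 -0.78 -0.02] z253.8
t17.25 a-0.76 q7 -0.39 F [ 4.1  4.1 -3.9] T [ 0.93 -0.99  0.03] z253.9
t17.57 a-1.01 q7 -0.60 F [ 4.5  3.5 -3.9] T [ 0.86 -1.09  0.02] z254.0
t17.88 a-1.26 q7 -0.80 F [ 4.1  3.  -3.1] T [ 0.78 -1.08  0.02] z254.0
t18.19 a-1.51 q7 -1.00 F [ 4.3  1.8 -3.1] T [ 0.64 -1.14 -0.02] z254.1
t18.50 a-1.76 q7 -1.21 F [ 4.4  2.2 -2.9] T [ 0.51 -1.19 -0.05] z254.1
```

Run:
```python
from h import *
s=arm.read_state();O=np.array(s['orientation']);print(np.arctan2(O[1,1],O[0,1]),O[2],np.round(s['q'],2),np.round(s['torque'],2),np.round(F(s),1),s['grasp_force'])
a=snap('side');b=snap('scene')
print(imaging.landmark_of('side','key_handle'))
c=lambda im,x,y,n=35:cv2.resize(im[y-n:y+n,x-n:x+n],(390,390),interpolation=3)
cv2.imwrite('pics/f.png',np.hstack([c(a,299,140),c(b,135,225)])[:,:,::-1])
```

```text
-1.7506968244006853 [ 3.59273629e-04  5.47186224e-04 -9.99999786e-01] [-0.14  0.5   0.47  2.02 -0.34  0.7  -1.21] [ 0.51 -1.19 -0.05] [ 4.4  2.2 -2.9] 40.27975559234619
[{'centre': [297.0, 132.4], 'conf': 0.55}]
```

View pics/f.png

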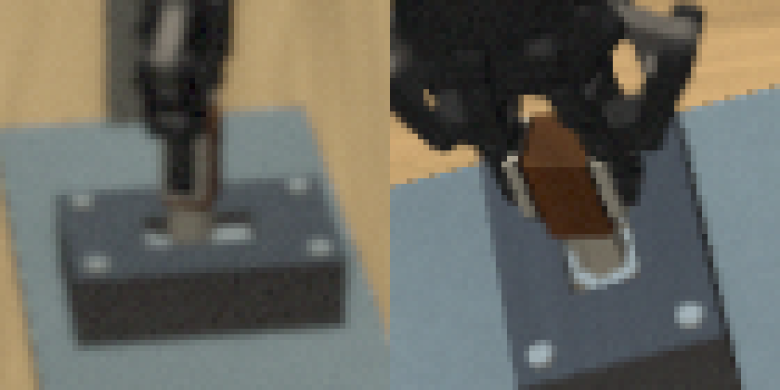

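The side and scene crops show the key deep in the slot, with only about 25 mm of shaft showing, so it is seated. Now I release, hold, and take a fresh grip.

```bash
cat >> h.py <<'E'
def regrip(x,y,z,a_from,a_to):
    arm.move_gripper(70); arm.hold(0.3)
    s=arm.read_state(); print('open',s['opening'],'gf',s['grasp_force'],'T',np.round(s['torque'],2),'F',np.round(F(s),1))
    for a in np.linspace(a_from,a_to,4)[1:]: arm.set_joints(solver.solve_ik([x,y,z],down(a)))
    arm.move_gripper(20,40); s=arm.read_state()
    print('grip t%.1f op%.1f'%(s['time'],s['opening']),'T',np.round(s['torque'],2),'F',np.round(F(s),1))
E
python3 - <<'E'
from h import *
x,y,z=510.8,-181.5,254
regrip(x,y,z,-1.762,-0.19)
a=turn(x,y,z,-0.19,-1.19)
E
```

```text
open 70.03793266689891 gf 0.0 T [ 0.04 -0.03 -0.  ] F [-0.1  0.5  0.2]
grip t21.4 op25.5 T [ 0.03  0.07 -0.01] F [-1.5 -0.2  0.4]
t21.71 a-0.44 q7 -0.13 F [-0.4  0.4  1.7] T [ 0.1   0.19 -0.05] z254.1
t22.02 a-0.69 q7 -0.34 F [-0.6  1.1  2.4] T [ 0.13  0.3  -0.  ] z254.1
t22.34 a-0.94 q7 -0.55 F [-0.3 -0.2  3.5] T [ 0.22  0.31 -0.02] z254.0
t22.66 a-1.19 q7 -0.75 F [-1.7  1.7  4. ] T [0.43 0.35 0.03] z254.0
```

```bash
cat >> h.py <<'E'
def fine(x,y,z,a,a1,step=0.05,lim=0.15):
    b=None
    while a>a1+1e-6:
        a=max(a-step,a1); arm.set_joints(solver.solve_ik([x,y,z],down(a))); arm.hold(0.05); s=arm.read_state()
        O=np.array(s['orientation']); lag=np.arctan2(O[1,1],O[0,1])-a; v=s['joint_torque'][6]
        if b is None: b=v
        print('t%.2f a%.2f lag%.3f tau7 %.3f Tz %.3f Fxy %.1f %.1f'%(s['time'],a,lag,v,s['torque'][2],*F(s)[:2]))
        if abs(v-b)>lim or abs(s['torque'][2])>lim: print('STOP');break
    return a
E
python3 - <<'E'
from h import *
fine(510.8,-181.5,254,-1.19,-1.69,step=0.07)
E
```

```text
t22.96 a-1.26 lag0.005 tau7 -0.030 Tz 0.057 Fxy -1.4 1.7
t23.26 a-1.33 lag0.003 tau7 -0.030 Tz 0.039 Fxy -1.8 2.6
t23.56 a-1.40 lag0.002 tau7 -0.024 Tz 0.016 Fxy -1.5 2.5
t23.86 a-1.47 lag0.002 tau7 -0.023 Tz -0.027 Fxy -2.1 2.6
t24.16 a-1.54 lag0.002 tau7 -0.023 Tz 0.034 Fxy -0.9 2.9
t24.46 a-1.61 lag0.002 tau7 -0.023 Tz -0.051 Fxy -1.2 1.2
t24.76 a-1.68 lag0.002 tau7 -0.023 Tz -0.020 Fxy -1.9 2.0
t25.06 a-1.69 lag0.002 tau7 -0.109 Tz 0.123 Fxy -1.4 2.5
```

Run:
```python
from h import *
fine(510.8,-181.5,254,-1.69,-1.81,step=0.02,lim=0.25)
```

```text
t25.36 a-1.71 lag0.001 tau7 -0.102 Tz 0.138 Fxy -1.2 2.9
t25.66 a-1.73 lag-0.000 tau7 -0.099 Tz 0.091 Fxy -1.2 1.8
t25.96 a-1.75 lag-0.000 tau7 -0.243 Tz 0.226 Fxy -1.5 2.4
t26.26 a-1.77 lag0.000 tau7 -0.370 Tz 0.370 Fxy -1.8 1.9
STOP
```

The moment rose from 0.1 to 0.37 N m over the last 0.04 rad, after 3.05 rad in all, so this is the stop. I'll back off within the play, pull the key out and hover over the stand.

Run:
```python
from h import *
x,y,z=510.8,-181.5,254
arm.hold(0.15)
arm.set_joints(solver.solve_ik([x,y,z],down(-1.71)));arm.hold(.05)
s=arm.read_state();print(np.round(s['torque'],2),np.round(F(s),1))
for zz in (262,272,285,300):
    arm.movel([x,y,zz],50); s=arm.read_state();print('%.1f'%s['time'],np.round(s['position'],1),np.round(F(s),1))
arm.movel([x,y,345],150)
arm.move_pose([506.7,225.5,312],down(-1.57))
s=arm.read_state();print('%.1f'%s['time'],np.round(s['position'],1),np.round(F(s),1),s['opening'])
a=snap('side');b=snap('scene')
c=lambda im,x,y,n=35:cv2.resize(im[y-n:y+n,x-n:x+n],(390,390),interpolation=3)
cv2.imwrite('pics/g.png',np.hstack([c(a,298,235),c(b,320,195)])[:,:,::-1])
```

```text
[0.67 0.39 0.05] [-1.3  2.9  5.3]
27.0 [ 510.8 -181.4  262.1] [-0.9  2.   0.1]
27.4 [ 510.7 -181.6  272.4] [-0.1  1.4 -0.4]
27.8 [ 510.9 -181.8  285.5] [-0.5 -0.1 -2.4]
28.2 [ 510.9 -181.5  300.4] [-1.2 -0.1 -1. ]
30.2 [507.3 223.8 312.1] [-0.6  0.3 -2. ] 25.88205264614372
```

View pics/g.png

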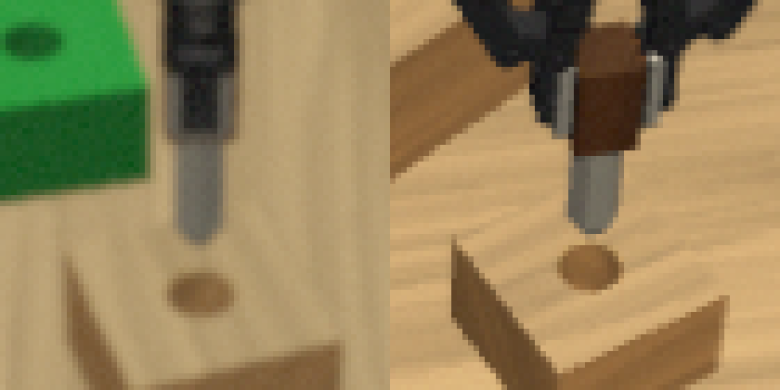

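Both crops show the upright key right over the empty hole, with the tip at x=200 against the hole at 202, and 592 against 590. I'll insert it.

Run:
```python
from h import *
a=-1.57
arm.movel([507,225,296],60,down(a))
s=press(507,225,241.5,a,fmax=10,step=3,feed=40)
```

```text
press t35.2 cmdz 241.5 pos [507.4 225.1 242.1] F [0.3 0.5 4.5] T [-0.11  0.29 -0.  ] op 25.8
```

Run:
```python
from h import *
arm.move_gripper(70); arm.movel([507,225,380],120); arm.hold(.5)
s=arm.read_state();print(s['time'],s['opening'],np.round(F(s),1))
a=snap('side');b=snap('scene')
c=lambda im,x,y,n=35:cv2.resize(im[y-n:y+n,x-n:x+n],(390,390),interpolation=3)
cv2.imwrite('pics/i.png',np.hstack([c(a,298,245),c(b,320,205)])[:,:,::-1])
```

```text
37.5083 70.08205400051551 [-0.6  0.1 -0.5]
```

View pics/i.png

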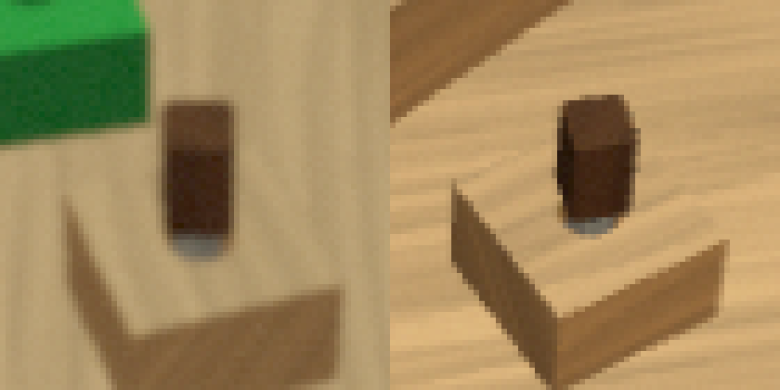

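The key stands upright and fully down in the hole, with the handle about 10 mm above the block as it was at the start. I'm handing in.

Run:
```python
from h import *
print(job.finish_job())
```

```text
the job is handed in; nothing more can be done
None
```

I tightened the screw until the moment rose sharply (0.1 to 0.37 N m after about 3.05 rad, taken as the stop; the screw angle itself was not read), with one fresh grip on the way, put the key back upright in its stand, and handed the job in at about 37.5 s; no verdict came back.

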